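Load the bisque carrier, hang it on the hook and close the tray

TASK

Stand every bud vase from the slide-out tray upright in a carrier pocket of its own while the carrier stands on the bench. When all are in, hang the loaded carrier by its wire handle on the hook, without tipping it over, and let it come to rest hanging free. Finish with the empty tray pushed fully home along its rails, and leave the tea bowl, sake cup and dish where they are.

Things in the scene. Friction and masses are not known exactly. Their poses are not given: they have to be found in the camera images.
- vase1: bisque (pale pinkish unglazed clay) bud vase, one of up to four alike, 100 mm tall: thick heavy foot, straight-sided body 48 mm across up to 30 mm height (foot edge bevelled to 43), shoulder drawing in to a straight round neck 22 mm across from 56 to 100 mm height, 50 g, weight mostly in the foot; origin: centre of its underside, z up along the vase; starts upright on the tray floor
- vase2: bisque (pale pinkish unglazed clay) bud vase, one of up to four alike, 100 mm tall: thick heavy foot, straight-sided body 48 mm across up to 30 mm height (foot edge bevelled to 43), shoulder drawing in to a straight round neck 22 mm across from 56 to 100 mm height, 50 g, weight mostly in the foot; origin: centre of its underside, z up along the vase; starts upright on the tray floor
- vase3: bisque (pale pinkish unglazed clay) bud vase, one of up to four alike, 100 mm tall: thick heavy foot, straight-sided body 48 mm across up to 30 mm height (foot edge bevelled to 43), shoulder drawing in to a straight round neck 22 mm across from 56 to 100 mm height, 50 g, weight mostly in the foot; origin: centre of its underside, z up along the vase; starts upright on the tray floor
- vase4: bisque (pale pinkish unglazed clay) bud vase, one of up to four alike, 100 mm tall: thick heavy foot, straight-sided body 48 mm across up to 30 mm height (foot edge bevelled to 43), shoulder drawing in to a straight round neck 22 mm across from 56 to 100 mm height, 50 g, weight mostly in the foot; origin: centre of its underside, z up along the vase; starts upright on the tray floor
- carrier: loose plywood box, 154 (its x) by 126 mm (its y), walls 42 high, 0.4 kg; origin: centre of underside. Four pockets 53 x 53 mm inside, floor 6 thick, two on either side of a 32 mm wide empty channel (not a pocket) under the handle. Rigid 8 mm wire handle in its y-z plane: uprights at y +-61 to 106 height, sloping up to a peak at the centre, on it a wooden grip block 22 x 22, from 124 to 156 height
- carrier_grip (a point): point on the carrier's grip block, 146 mm above the carrier's underside, for the TCP (fingertips then stay above the wire); axes as the carrier's
- carrier_eye (a point): underside of the peak of the wire handle, 118 mm above the carrier's underside: the point that comes to rest on the hook; below it the handle is open, its wires reach 114 mm apart
- pocket1 (a point): centre of the floor of one carrier pocket (at x = +-46.5, y = +-32.5 mm of the carrier, 6 mm above its underside); axes as the carrier's
- pocket2 (a point): centre of the floor of one carrier pocket (at x = +-46.5, y = +-32.5 mm of the carrier, 6 mm above its underside); axes as the carrier's
- pocket3 (a point): centre of the floor of one carrier pocket (at x = +-46.5, y = +-32.5 mm of the carrier, 6 mm above its underside); axes as the carrier's
- pocket4 (a point): centre of the floor of one carrier pocket (at x = +-46.5, y = +-32.5 mm of the carrier, 6 mm above its underside); axes as the carrier's
- hook: fixed steel stand: base plate 120 x 120 x 12 mm, post 18 thick to 202 height, near its top an 8 mm rod arm going out along its own -x: sloping down to 75 out from the post, level (top at 178 height) from 75 to 130 out, then turned up to a tip, top at 194, 138 out. Origin: centre of the plate's underside, under the post, z up; turned by up to 0.25 rad
- hook_seat (a point): top of the level part of the hook's arm, 105 mm out from the post axis, 178 mm above the bench: where the carrier's handle should hang; axes as the stand's (-x points along the arm to the tip)
- hook_tip (a point): top of the upturned tip of the hook
- tray (a joint): slide of the wooden tray on its two metal rails: 0 m is fully home (against the stop, away from the robot, +x), grows to 0.11 m as it comes out towards the robot (-x)
- tray_pull (a point): top centre of the dark wooden pull block on the tray's front wall (block 14 mm in x, 60 mm in y, standing 26 mm above the 30 mm high wall; its top is 74 mm above the bench); it moves with the tray
- tray_floor (a point): centre of the tray's inner floor, 26 mm above the bench; tray 220 mm (x) by 260 mm (y) outside, walls 8 mm thick standing 22 mm above the floor; it moves with the tray
- bowl: brown tea bowl, 116 mm across, 68 high; not part of the job; origin at the centre of its underside
- cup: pale porcelain sake cup, 54 mm across, 45 high; not part of the job; origin at the centre of its underside
- dish: small celadon dish, 100 mm across, 18 high; not part of the job; origin at the centre of its underside

How it is judged:
On the way, in this order (a step that is already met when the one before it is completed fails the run):
1. every vase stands in a pocket of the carrier, with the carrier on the bench (z of vase1 in the frame of carrier between -0.002 and 0.014 m and x of vase1 in the frame of carrier between -0.07 and 0.07 m and y of vase1 in the frame of carrier between -0.06 and 0.06 m and angle between each of vase1, vase2, vase3, vase4's own z axis and vertical below 0.45 rad and z of vase2 in the frame of carrier between -0.002 and 0.014 m and x of vase2 in the frame of carrier between -0.07 and 0.07 m and y of vase2 in the frame of carrier between -0.06 and 0.06 m and z of vase3 in the frame of carrier between -0.002 and 0.014 m and x of vase3 in the frame of carrier between -0.07 and 0.07 m and y of vase3 in the frame of carrier between -0.06 and 0.06 m and z of vase4 in the frame of carrier between -0.002 and 0.014 m and x of vase4 in the frame of carrier between -0.07 and 0.07 m and y of vase4 in the frame of carrier between -0.06 and 0.06 m and height (world z) of carrier below 0.01 m), for 0.2 s.
2. the loaded carrier hangs by its handle on the hook (z of vase1 in the frame of carrier between -0.002 and 0.014 m and x of vase1 in the frame of carrier between -0.07 and 0.07 m and y of vase1 in the frame of carrier between -0.06 and 0.06 m and angle between each of vase1, vase2, vase3, vase4's own z axis and vertical below 0.45 rad and z of vase2 in the frame of carrier between -0.002 and 0.014 m and x of vase2 in the frame of carrier between -0.07 and 0.07 m and y of vase2 in the frame of carrier between -0.06 and 0.06 m and z of vase3 in the frame of carrier between -0.002 and 0.014 m and x of vase3 in the frame of carrier between -0.07 and 0.07 m and y of vase3 in the frame of carrier between -0.06 and 0.06 m and z of vase4 in the frame of carrier between -0.002 and 0.014 m and x of vase4 in the frame of carrier between -0.07 and 0.07 m and y of vase4 in the frame of carrier between -0.06 and 0.06 m and x of carrier_eye in the frame of hook between -0.142 and -0.04 m and y of carrier_eye in the frame of hook between -0.015 and 0.015 m and z of carrier_eye in the frame of hook between 0.168 and 0.196 m and contact force between carrier and hook above 2 N and height (world z) of carrier above 0.04 m and angle between carrier's own z axis and vertical below 0.35 rad), for 0.2 s.
At the end, for the whole second after the job is handed in: Each vase stands in a pocket (within 8 mm of its floor, tilt < 0.45 rad); the carrier hangs on the hook arm by its handle's peak (within 15 mm of the arm's line), over 40 mm off the bench, tilt < 0.35 rad, at rest (< 0.08 m/s, 0.8 rad/s); the tray is home within 8 mm (all of step 2 and linear speed of carrier below 0.08 m/s and angular speed of carrier below 0.8 rad/s and value of joint tray below 0.008 m); the robot touches nothing.
It fails at once if the bowl is moved more than 30 mm (distance of bowl from where it was at the start of the episode above 0.03 m).
It fails at once if the cup is moved more than 30 mm (distance of cup from where it was at the start of the episode above 0.03 m).
It fails at once if the dish is moved more than 30 mm (distance of dish from where it was at the start of the episode above 0.03 m).
It fails at once if the carrier is tipped over (more than 0.8 rad) (angle between carrier's own z axis and vertical above 0.8 rad).
Of vase1, vase2, vase3, vase4 only 3 to 4 are there at a start; the rules pass over those that are not, and their reading is None.
At some moment in a run one of vase1, vase2, vase3, vase4 may be knocked a few centimetres aside while the robot is not near it.
It also fails if it takes over 192 s, if anything falls off the work surface, if the arm or the gripper's body presses on something with over 40 N, if the wrist force passes 120 N, or if a joint passes its speed limit or range.

ROBOT

A 6-joint arm with a two-finger parallel gripper is mounted at the origin on the work surface. World frame = base frame: x ahead of the robot, y to its left, z up, the work surface at z = 0. Lengths are in m, angles in rad, forces in N, time in s.
With the tool pointing down it reaches from about 0.4 to 0.825 m from the base axis. Payload 7 kg.
Tool frame: the origin (TCP) lies between the finger pads, 19 mm behind the fingertips; this is the grasp point; z points along the fingers, y is the line along which they close (so a half turn about z gives the same grasp; the last joint's range is limited). The gripper opens to 88 mm and grips with 3 to 60 N. Pads are 19 mm wide; open, the fingers measure 130 mm over their backs; the gripper's body (78 mm by 193 mm) begins 47 mm behind the grasp point.
Start: joints at [1.63, 0.359, 0.012, 0, -1.224, -0.288], TCP at [0.153, 0.657, 0.245] pointing down, gripper open.
Joint ranges: [-3.07, 3.07], [-1.43, 2.12], [-1.02, 1.25], [-3.03, 1.67], [-3.05, -0], [-3.03, 3.03]. Speed limits (rad/s): [2.39, 2.39, 3.01, 3.14, 3.14, 3.14].

INTERFACE

Orientations are given as a 3x3 rotation matrix whose columns are the frame's x, y, z axes.
In Python, from bench import ctrl gives the robot as it stands.
- The arm moves only by the tool carry_out, never from a script. Its argument "rows" is one flat list of numbers, 5 for each row, row after row: the finger opening in m, from 0 to 0.0876, then the shift along the tool's x, y, z in m, then the turn about the tool's z in degrees. In form: [hand, tx, ty, tz, roll, hand, tx, ty, tz, roll, ...]. A call has 1 to 12 rows; each row is the pose to reach, as a shift and turn from the pose commanded when the call began, along the tool's axes at that moment; what a row does not reach only later rows make up. A row lasts 1/12 s, in which the tool goes at most 41.7 mm and 7.16 degrees, less where a joint would pass 70% of its speed; a pose out of reach is approached as far as the arm can. A call with a gripper value outside its range is refused whole. The fingers move at their own pace and stop on an object; "grip_force" is the grip in N (left out, the last holds). Time passes only in rows, so rows that repeat a pose let the fingers close. It gives the time, the measured TCP pose, the force, the opening and the grip force at its end, in the units of the state.
- ctrl.observe(): the state, without advancing time (a new reading comes with each control period).
- ctrl.capture(name): name is "scene" or "top"; returns a dict with "color" (480x640x3 uint8, blue, green, red), "intrinsics" (3x3 intrinsics, pixels), "k1" (the pictures are not rectified: a ray, as slopes to the right and down, at radius r is drawn at 1 + k1 r^2 times it, then the intrinsics apply), "rvec" (rotation vector, rad) and "tvec" (3), from world to camera coordinates, as OpenCV has them. Camera axes: x right, y down, z forward; pixel columns grow to the right and rows downward; lengths in m; the calibration is good to about 2 mm. A picture is of the moment at which its call begins. There is no depth.
- ctrl.close_job(): hands the job in; it is judged then, once.
The state is a dict: "time_s": time; "q": joint angles; "qvel": joint speeds; "effort": joint torques, N m; "eef_pos": TCP position; "tool_rot": TCP orientation; "contact_force": force on the tool from outside, world axes, zero at the start; "torque": the same for the moment, N m; "finger_gap": finger opening in m; "grasp_force": force on a finger pad.
Only numpy, scipy, OpenCV 4.12 (cv2) and the standard library are available. Lean on these libraries where they do the work, as an engineer would, in place of code of your own. Each camera call takes 0.05 s, during which the arm holds its last target. There are 200 camera calls.

## Working session

There is one attempt and no reset: what is moved stays moved. The work goes in short steps, Python scripts to look and compute and a tool call to move; the robot and the scene stay as the last step left them, time stands still between calls to the robot, and variables do not carry over. Pictures are saved under pics/ and viewed, at most 14 in all, crops included, and the job is handed in when it is done.

Besides the shell and the picture viewer there is one more tool, called after "Call:" as a command line: name --argument value ..., lists and objects as JSON in quotes. carry_out: Moves the arm, as the interface text tells. Its arguments: {"type":"object","properties":{"rows":{"type":"array","items":{"type":"number"}},"grip_force":{"type":"number"}},"required":["rows"]}

```bash
ls; mkdir -p pics
cat > h.py <<'E'
import numpy as np, cv2
from bench import ctrl
def cap(n,f=None):
    c=ctrl.capture(n)
    if f: cv2.imwrite('pics/'+f,c['color'])
    return c
def proj(c,P):
    R=cv2.Rodrigues(np.array(c['rvec'],float))[0]; p=np.atleast_2d(P)@R.T+np.ravel(c['tvec'])
    s=p[:,:2]/p[:,2:]; s=s*(1+c['k1']*(s**2).sum(1,keepdims=True)); K=np.array(c['intrinsics'])
    return s@K[:2,:2].T+K[:2,2]
def ray(c,uv):
    K=np.array(c['intrinsics']); d=np.linalg.solve(K,[uv[0],uv[1],1])[:2]; s=d.copy()
    for _ in range(20): s=d/(1+c['k1']*(s@s))
    R=cv2.Rodrigues(np.array(c['rvec'],float))[0]
    o=-R.T@np.ravel(c['tvec']); v=R.T@np.r_[s,1]; return o,v/np.linalg.norm(v)
def atz(c,uv,z):
    o,v=ray(c,uv); return o+v*(z-o[2])/v[2]
def tri(cs,uvs):
    A=0;b=0;L=[]
    for c,u in zip(cs,uvs):
        o,v=ray(c,u); M=np.eye(3)-np.outer(v,v); A=A+M; b=b+M@o; L.append((o,M))
    p=np.linalg.solve(A,b); return p,[float(np.linalg.norm(M@(p-o))) for o,M in L]
E
python3 - <<'E'
from h import *
import pickle
s=ctrl.observe(); print(s)
cs={n:cap(n,n+'0.png') for n in('scene','top')}
pickle.dump(cs,open('c0.pkl','wb'))
for n in cs: print(n,{k:v for k,v in cs[n].items() if k!='color'}, ray(cs[n],(320,240)))
E
```

```text
pics
{'time_s': 0.0, 'q': array([ 1.63011282e+00,  3.59375713e-01,  1.10215216e-02, -3.62397860e-04,
       -1.22411443e+00, -2.88125846e-01]), 'qvel': array([-0.00026813,  0.0014053 , -0.00020026, -0.00044166, -0.00126119,
        0.00152983]), 'effort': array([-7.88643720e-04, -5.82728684e+01,  2.93062609e+01,  6.99710727e+00,
        6.99476586e-03, -1.60083887e-04]), 'eef_pos': array([0.15300257, 0.656932  , 0.24441144]), 'tool_rot': array([[ 9.73909163e-01, -2.26938064e-01, -2.41102439e-04],
       [-2.26938143e-01, -9.73907709e-01, -1.68953766e-03],
       [ 1.48608882e-04,  1.70017155e-03, -9.99998544e-01]]), 'contact_force': array([0.14368605, 0.39230133, 0.43455816]), 'torque': array([ 0.01037818,  0.00235983, -0.01658125]), 'grasp_force': 0.0, 'finger_gap': 0.08734392843915337}
scene {'intrinsics': array([[582.42074048,   0.        , 310.50399543],
       [  0.        , 582.42074048, 227.84512048],
       [  0.        ,   0.        ,   1.        ]]), 'k1': -0.0734512356964997, 'rvec': array([ 0.81264507,  2.65042447, -0.96758772]), 'tvec': array([ 0.52571061, -0.12784733,  1.4581867 ])} (array([1.02120883, 0.5618358 , 1.02980489]), array([-0.36902288, -0.50967016, -0.77721197]))
top {'intrinsics': array([[537.02240753,   0.        , 322.68746554],
       [  0.        , 537.02240753, 242.69184696],
       [  0.        ,   0.        ,   1.        ]]), 'k1': -0.07232428207394942, 'rvec': array([ 2.10402186, -2.16286552,  0.14802205]), 'tvec': array([-0.03230547,  0.60202452,  1.24018998])} (array([ 0.40268737, -0.06669878,  1.31717217]), array([ 0.15916185,  0.01869771, -0.98707543]))
```

View pics/scene0.png

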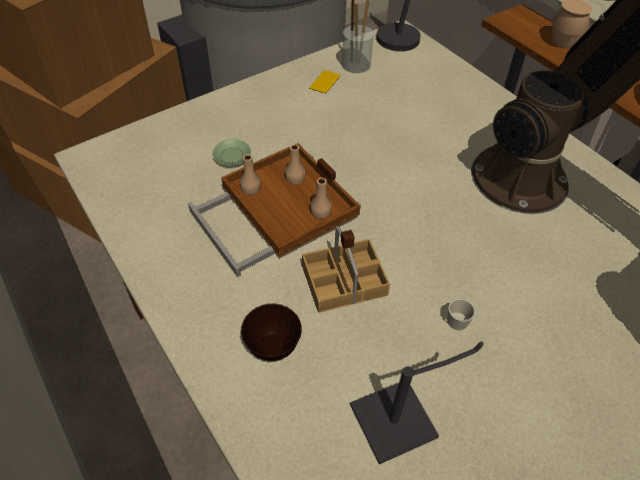

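View pics/top0.png

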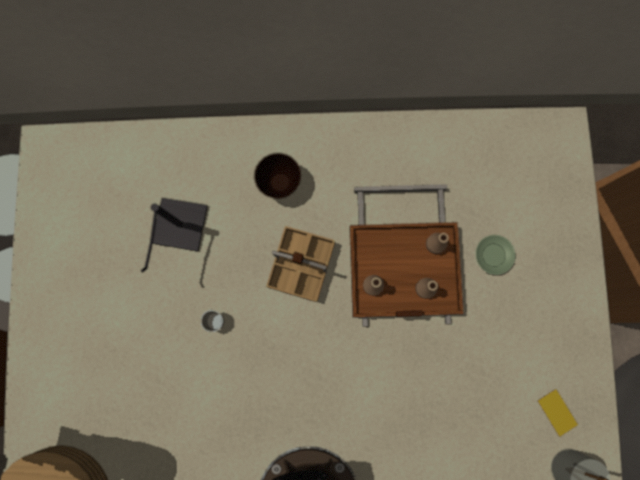

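The top and scene views show three vases, with mouths near scene (248,157), (294,149), (321,181) and top (443,238), (432,286), (376,284). The carrier grip block is at scene (347,239) / top (298,258). The hook tip is at scene (480,345) / top (145,268). I'll zoom in for precision.

Run:
```python
from h import *
import pickle
cs=pickle.load(open('c0.pkl','rb'))
def crop(n,x,y,w,h,k,f):
    im=cv2.resize(cs[n]['color'][y:y+h,x:x+w],None,fx=k,fy=k,interpolation=cv2.INTER_CUBIC)
    im=cv2.convertScaleAbs(im,alpha=1.5)
    for i in range(0,w,20):
        cv2.putText(im,str(x+i),(i*k,8),0,.3,(255,255,0)); cv2.line(im,(i*k,10),(i*k,16),(255,255,0))
    for i in range(0,h,20):
        cv2.putText(im,str(y+i),(0,i*k+4),0,.3,(255,255,0))
    cv2.imwrite('pics/'+f,im)
crop('scene',230,135,160,140,4,'s1.png'); crop('top',265,215,200,110,4,'t1.png')
```

```text
(no output)
```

View pics/s1.png

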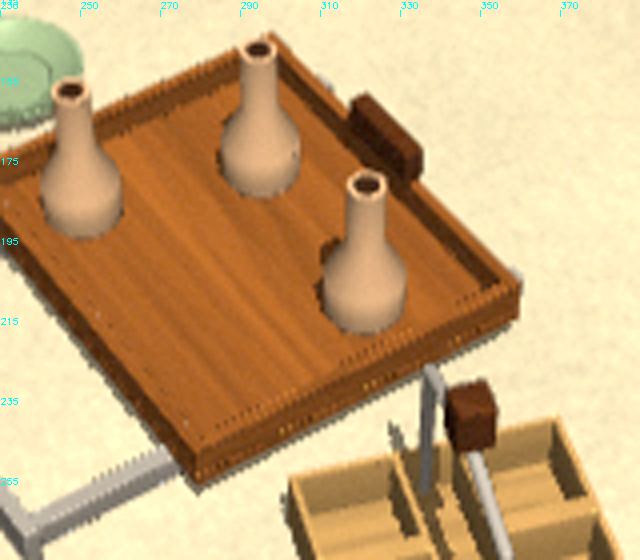

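View pics/t1.png

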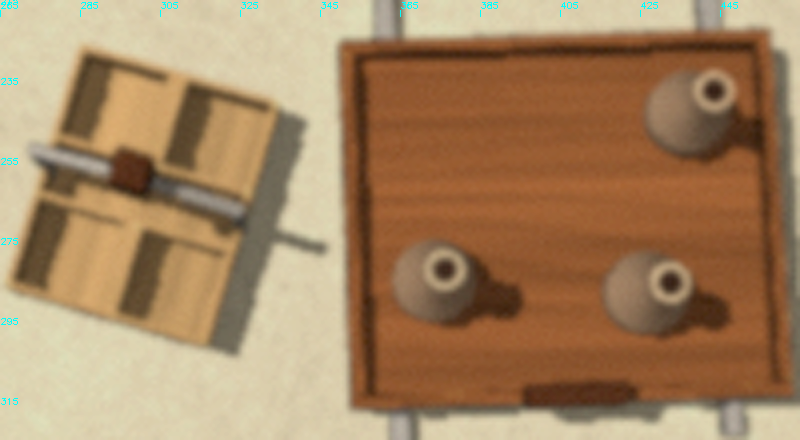

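Run:
```python
from h import *
import pickle
np.set_printoptions(precision=4,suppress=True)
cs=pickle.load(open('c0.pkl','rb')); S,T=cs['scene'],cs['top']
for n,a,b in [('A',(247.4,157.6),(443.1,237.1)),('B',(321.4,180.9),(375.9,281.9)),('C',(294.1,147.1),(432.1,285.1)),('grip',(347.4,232.6),(297.5,257.5)),('tip',(480,345),(145,268)),('post',(407,371),(155,207)),('pull',(327,167),(409.5,313))]:
    p,r=tri([S,T],[a,b]); print(n,p,r)
c=[atz(T,u,.042)[:2] for u in [(285.1,226.6),(333.9,241.1),(317.6,301.6),(267.1,287.1)]]
c=np.array(c); print(c,c.mean(0)); 
for i in range(4): d=c[(i+1)%4]-c[i]; print(np.linalg.norm(d),np.degrees(np.arctan2(d[1],d[0])))
k=[atz(T,u,.012)[:2] for u in[(163.5,198),(208,205),(198,250.5),(153,242.5)]]
print('plate',np.array(k),np.mean(k,0))
for u in [(276,177)]: print('bowl',atz(T,u,.068))
print('cup',atz(T,(212,321),.045),'dish',atz(T,(496,255),.018))
print('tray corners',[atz(T,u,.048)[:2] for u in [(350.5,225.5),(457,223),(462,312),(353,317)]])
def crop(n,x,y,w,h,k):
    return cv2.convertScaleAbs(cv2.resize(cs[n]['color'][y:y+h,x:x+w],None,fx=k,fy=k,interpolation=cv2.INTER_CUBIC),alpha=1.8)
cv2.imwrite('pics/hk.png',np.hstack([crop('scene',345,335,150,130,3),crop('top',130,190,100,130,3)]))
```

```text
A [ 0.5924 -0.3201  0.1266] [0.000994793593812077, 0.0009947935938120873]
B [ 0.4963 -0.165   0.1272] [0.0008891271047239472, 0.0008891271047238723]
C [ 0.4858 -0.2894  0.1274] [0.0005705289648682591, 0.000570528964868204]
grip [0.5525 0.0051 0.1583] [0.00018034504235191968, 0.0001803450423519413]
tip [0.5328 0.3345 0.187 ] [0.0035477448932238545, 0.003547744893223788]
post [0.6649 0.3085 0.2006] [0.0003083676250827277, 0.00030836762508272694]
pull [ 0.4259 -0.2435  0.069 ] [0.002283619456221045, 0.002283619456221149]
[[ 0.6436  0.041 ]
 [ 0.6047 -0.0759]
 [ 0.4609 -0.0331]
 [ 0.4985  0.0863]] [0.5519 0.0046]
0.12322004289077972 -108.41488774549839
0.14994906707041575 163.4273147238677
0.1251223984448487 72.54827238987532
0.15200316668813144 -17.308230735214423
plate [[0.732  0.3503]
 [0.7102 0.2365]
 [0.5956 0.2606]
 [0.619  0.3745]] [0.6642 0.3054]
bowl [0.7608 0.059  0.068 ]
cup [0.4214 0.2176 0.045 ] dish [ 0.5626 -0.4712  0.018 ]
tray corners [array([ 0.6405, -0.1168]), array([ 0.6392, -0.3733]), array([ 0.4265, -0.3717]), array([ 0.4224, -0.1153])]
```

View pics/hk.png

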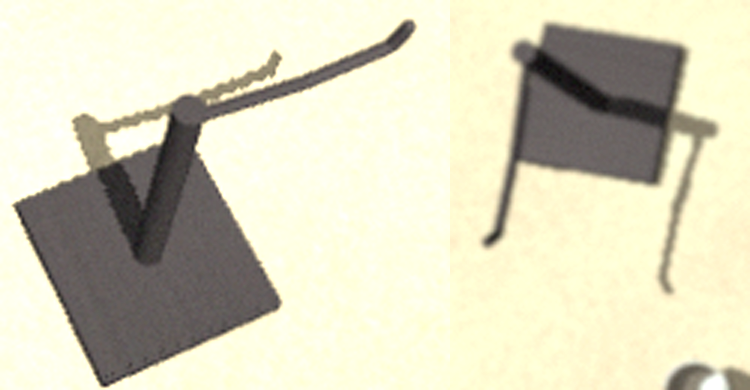

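The tip is at (480.6,343.6) in the scene and (142.6,270.6) in the top view. The arm leaves the plate along about 168.6°. The measured heights fit the text: vase mouths 0.127, grip block 0.158, post 0.2006. First move: rise and travel towards the tray.

Call:
carry_out --rows '[0.06,0,0,-0.04,0,0.06,0.359,0.232,-0.085,-30.5,0.06,0.359,0.232,-0.085,-30.5,0.06,0.359,0.232,-0.085,-30.5,0.06,0.359,0.232,-0.085,-30.5,0.06,0.359,0.232,-0.085,-30.5,0.06,0.359,0.232,-0.085,-30.5,0.06,0.359,0.232,-0.085,-30.5,0.06,0.359,0.232,-0.085,-30.5,0.06,0.359,0.232,-0.085,-30.5,0.06,0.359,0.232,-0.085,-30.5,0.06,0.359,0.232,-0.085,-30.5]'

```text
time_s: 1.1
eef_pos: [0.4527, 0.3465, 0.331]
tool_rot: [[0.955, 0.296, 0.001], [0.296, -0.955, -0.0], [0.0, 0.001, -1.0]]
contact_force: [-1.1, 1.5, 0.4]
finger_gap: 0.0602
grasp_force: 0.0
```

```bash
cat >> h.py <<'E'
import pickle
np.set_printoptions(precision=4,suppress=True)
C0=np.array([.552,.005]); YAW=np.radians(-17.5)
CS=pickle.load(open('c0.pkl','rb'))
M0={'A':((247.4,157.6),(443.1,237.1)),'B':((321.4,180.9),(375.9,281.9)),'C':((294.1,147.1),(432.1,285.1))}
def pocket(sx,sy): 
    c,s=np.cos(YAW),np.sin(YAW); return C0+np.array([[c,-s],[s,c]])@np.array([.0465*sx,.0325*sy])
def find(vs='ABC',win=28):
    S,T=cap('scene'),cap('top'); out={}
    for v in vs:
        u=[]
        for c,n,p in ((S,'scene',M0[v][0]),(T,'top',M0[v][1])):
            x,y=int(round(p[0])),int(round(p[1])); k=7
            t=CS[n]['color'][y-k:y+k+1,x-k:x+k+1]
            w=c['color'][y-k-win:y+k+1+win,x-k-win:x+k+1+win]
            m=cv2.matchTemplate(w,t,cv2.TM_CCOEFF_NORMED); _,q,_,l=cv2.minMaxLoc(m)
            u.append((p[0]+l[0]-win,p[1]+l[1]-win)); u[-1]=(*u[-1],round(q,2))
        p,r=tri([S,T],[a[:2] for a in u]); out[v]=p; print(v,p,'res',max(r).__round__(4),'q',u[0][2],u[1][2])
    return out
def go(xyz,ang):   # tool-frame shift and roll from now
    s=ctrl.observe(); R=np.array(s['tool_rot']); d=R.T@(np.array(xyz)-s['eef_pos'])
    a=np.degrees(np.arctan2(R[1,0],R[0,0])); r=-((ang-a+180)%360-180)
    print('shift',d,'roll',round(r,1),'now',s['eef_pos'],'ang',round(a,1),'q6',round(s['q'][5],2),'t',s['time_s'],'gap',round(s['finger_gap'],4),'gf',s['grasp_force'],'F',s['contact_force'])
E
python3 - <<'E'
from h import *
o=find(); b=o['B']; a=17.45; u=np.array([np.cos(np.radians(a)),np.sin(np.radians(a))])
print(tri([CS['scene'],CS['top']],[(480.6,343.6),(142.6,270.6)]))
for s in[(1,1),(1,-1),(-1,1),(-1,-1)]: print(s,pocket(*s))
go([*(b[:2]-.003*u),.22],a)
E
```

```text
A [ 0.5924 -0.3201  0.1266] res 0.001 q 1.0 1.0
B [ 0.4963 -0.165   0.1272] res 0.0009 q 1.0 1.0
C [ 0.4858 -0.2894  0.1274] res 0.0006 q 1.0 1.0
(array([0.5292, 0.3361, 0.1895]), [0.00026626865064364335, 0.00026626865064359126])
(1, 1) [0.6061 0.022 ]
(1, -1) [ 0.5866 -0.04  ]
(-1, 1) [0.5174 0.05  ]
(-1, -1) [ 0.4979 -0.012 ]
shift [-0.1119  0.5032  0.1105] roll -0.3 now [0.4517 0.3479 0.3304] ang 17.2 q6 0.87 t 1.2 gap 0.06 gf 0.0 F [-0.4359  0.2407  1.3039]
```

Call:
carry_out --rows '[0.06,-0.112,0.503,0.06,0,0.06,-0.112,0.503,0.06,0,0.06,-0.112,0.503,0.06,0,0.06,-0.112,0.503,0.06,0,0.06,-0.112,0.503,0.06,0,0.06,-0.112,0.503,0.06,0,0.06,-0.112,0.503,0.06,0,0.06,-0.112,0.503,0.06,0,0.06,-0.112,0.503,0.06,0,0.06,-0.112,0.503,0.06,0,0.06,-0.112,0.503,0.06,0,0.06,-0.112,0.503,0.06,0]'

```text
time_s: 2.2
eef_pos: [0.4918, -0.146, 0.2723]
tool_rot: [[0.954, 0.3, 0.0], [0.3, -0.954, 0.0], [0.0, -0.0, -1.0]]
contact_force: [1.6, 0.5, -0.6]
finger_gap: 0.0598
grasp_force: 0.0
```

Run:
```python
from h import *
a=17.45; u=np.array([np.cos(np.radians(a)),np.sin(np.radians(a))])
go([*(np.array([.4963,-.165])-.003*u),.118],a)
```

```text
shift [-0.0044  0.0195  0.1542] roll 0.0 now [ 0.4918 -0.146   0.2723] ang 17.5 q6 1.78 t 2.2 gap 0.0598 gf 0.0 F [ 1.6486  0.5284 -0.5975]
```

Call:
carry_out --rows '[0.06,-0.004,0.018,0,0,0.06,-0.004,0.018,0.04,0,0.06,-0.004,0.018,0.08,0,0.06,-0.004,0.018,0.09,0,0.06,-0.004,0.018,0.09,0,0.06,-0.004,0.018,0.09,0]'

```text
time_s: 2.7
eef_pos: [0.4942, -0.1629, 0.1834]
tool_rot: [[0.954, 0.3, -0.001], [0.3, -0.954, -0.001], [-0.001, 0.001, -1.0]]
contact_force: [0.8, 0.2, 0.4]
finger_gap: 0.06
grasp_force: 0.0
```

Run:
```python
from h import *
a=17.45; u=np.array([np.cos(np.radians(a)),np.sin(np.radians(a))])
go([*(np.array([.4963,-.165])-.003*u),.118],a)
```

```text
shift [-0.0016  0.0026  0.0654] roll 0.0 now [ 0.4942 -0.1629  0.1834] ang 17.5 q6 1.82 t 2.7 gap 0.06 gf 0.0 F [0.7617 0.2373 0.3983]
```

Call:
carry_out --rows '[0.06,-0.0016,0.0026,0.03,0,0.06,-0.0016,0.0026,0.065,0,0.06,-0.0016,0.0026,0.065,0,0.06,-0.0016,0.0026,0.065,0,0.01,-0.0016,0.0026,0.065,0,0.01,-0.0016,0.0026,0.065,0,0.01,-0.0016,0.0026,0.065,0,0.01,-0.0016,0.0026,0.065,0,0.01,-0.0016,0.0026,0.065,0,0.01,-0.0016,0.0026,0.065,0,0.01,-0.0016,0.0026,0.065,0,0.01,-0.0016,0.0026,0.065,0]' --grip_force 15

```text
time_s: 3.7
eef_pos: [0.493, -0.1663, 0.1177]
tool_rot: [[0.954, 0.299, 0.0], [0.299, -0.954, -0.0], [0.0, 0.0, -1.0]]
contact_force: [-0.9, -0.7, 1.9]
finger_gap: 0.0217
grasp_force: 15.0
```

Run:
```python
from h import *
a=17.45; u=np.array([np.cos(np.radians(a)),np.sin(np.radians(a))])
go([*(pocket(-1,-1)-.003*u),.30],a)
```

```text
shift [ 0.0478 -0.1457 -0.1823] roll -0.1 now [ 0.493  -0.1663  0.1177] ang 17.4 q6 1.82 t 3.7 gap 0.0217 gf 14.987282752990723 F [-0.8724 -0.7063  1.9307]
```

Call:
carry_out --rows '[0.01,0,0,-0.04,0,0.01,0,0,-0.08,0,0.01,0,0,-0.12,0,0.01,0.008,-0.03,-0.15,0,0.01,0.018,-0.065,-0.15,0,0.01,0.03,-0.1,-0.15,0,0.01,0.042,-0.13,-0.13,0,0.01,0.0478,-0.1457,-0.11,0,0.01,0.0478,-0.1457,-0.08,0,0.01,0.0478,-0.1457,-0.06,0,0.01,0.0478,-0.1457,-0.06,0,0.01,0.0478,-0.1457,-0.06,0]'

```text
time_s: 4.7
eef_pos: [0.4944, -0.0131, 0.1771]
tool_rot: [[0.954, 0.299, -0.002], [0.299, -0.954, -0.001], [-0.003, 0.0, -1.0]]
contact_force: [-0.1, 0.1, 1.2]
finger_gap: 0.0216
grasp_force: 15.0
```

Run:
```python
from h import *
a=17.45; u=np.array([np.cos(np.radians(a)),np.sin(np.radians(a))])
go([*(pocket(-1,-1)-.003*u),.098],a)
S,T=cap('scene'),cap('top')
for c,n in((S,'scene'),(T,'top')):
    x,y=np.int32(proj(c,[.52,-.01,.1])[0]); im=cv2.resize(c['color'][y-70:y+70,x-55:x+55],None,fx=3.6,fy=3.6,interpolation=cv2.INTER_CUBIC); 
    cv2.imwrite('pics/p_%s.png'%n,im); print(x-55,y-70)
cv2.imwrite('pics/p1.png',np.hstack([cv2.imread('pics/p_scene.png'),cv2.imread('pics/p_top.png')]))
```

```text
shift [ 0.0009 -0.      0.0791] roll -0.0 now [ 0.4944 -0.0131  0.1771] ang 17.4 q6 1.5 t 4.7 gap 0.0216 gf 14.983793646097183 F [-0.1065  0.078   1.2203]
299 169
251 204
```

View pics/p1.png

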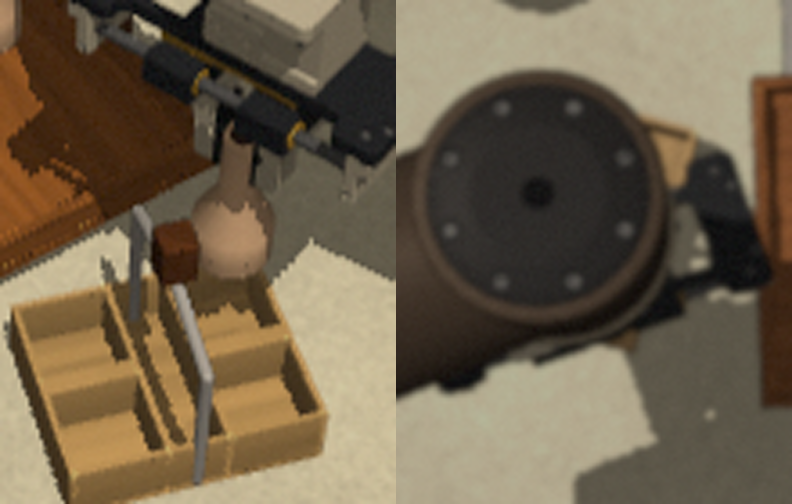

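The vase hangs upright in the grip over the robot-side right pocket (scene px about (364,235)). Lowering.

Call:
carry_out --rows '[0.01,0.001,0,0.025,0,0.01,0.001,0,0.045,0,0.01,0.001,0,0.055,0,0.01,0.001,0,0.062,0,0.01,0.001,0,0.068,0,0.01,0.001,0,0.073,0,0.01,0.001,0,0.077,0,0.01,0.001,0,0.077,0,0.01,0.001,0,0.077,0]'

```text
time_s: 5.55
eef_pos: [0.4961, -0.0125, 0.1008]
tool_rot: [[0.954, 0.299, 0.0], [0.299, -0.954, 0.0], [0.0, 0.0, -1.0]]
contact_force: [0.2, -0.2, -0.3]
finger_gap: 0.0216
grasp_force: 15.0
```

Run:
```python
from h import *
a=17.45; u=np.array([np.cos(np.radians(a)),np.sin(np.radians(a))])
go([*(pocket(-1,-1)-.003*u),.098],a)
```

```text
shift [-0.0011  0.      0.0028] roll -0.1 now [ 0.4961 -0.0125  0.1008] ang 17.4 q6 1.5 t 5.55 gap 0.0216 gf 14.983694404363632 F [ 0.2416 -0.2039 -0.3045]
```

Call:
carry_out --rows '[0.01,0,0,0.0025,0,0.01,0,0,0.0025,0,0.042,0,0,0.0025,0,0.042,0,0,0.0025,0,0.042,0,0,0.0025,0,0.042,0,0,0.0025,0,0.042,0,0,-0.03,0,0.042,0,0,-0.06,0,0.06,0,0,-0.1,0,0.06,-0.03,0.04,-0.14,0,0.06,-0.05,0.08,-0.16,0,0.06,-0.06,0.12,-0.16,0]'

```text
time_s: 6.55
eef_pos: [0.4759, -0.12, 0.2591]
tool_rot: [[0.953, 0.302, 0.006], [0.302, -0.953, 0.0], [0.006, 0.001, -1.0]]
contact_force: [1.8, -0.2, -0.5]
finger_gap: 0.0591
grasp_force: 0.0
```

Run:
```python
from h import *
o=find('AC'); b=o['C']; a=17.45; u=np.array([np.cos(np.radians(a)),np.sin(np.radians(a))])
go([*(b[:2]+.003*u),.20],a)
S=cap('scene'); cv2.imwrite('pics/p2.png',cv2.resize(S['color'][120:330,190:430],None,fx=2.5,fy=2.5))
```

```text
A [ 0.5924 -0.3201  0.1266] res 0.001 q 1.0 1.0
C [ 0.4858 -0.2894  0.1274] res 0.0006 q 0.92 0.6
shift [-0.0364  0.1612  0.0578] roll -0.3 now [ 0.4756 -0.1237  0.2577] ang 17.2 q6 1.72 t 6.65 gap 0.0594 gf 0.0 F [ 1.7675  0.2369 -0.422 ]
```

View pics/p2.png

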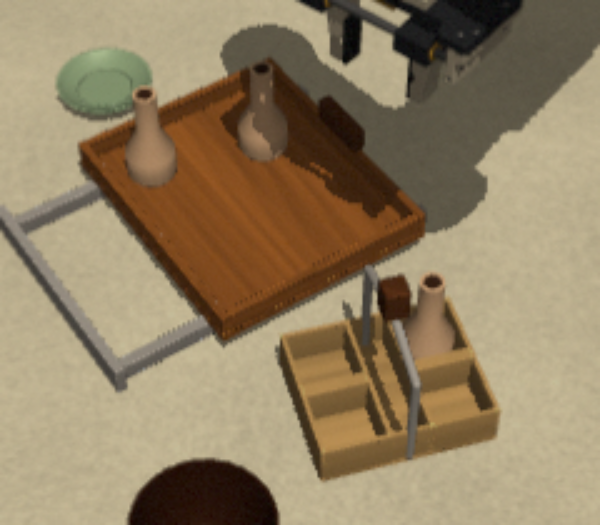

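The first vase stands in its pocket (mouth at crop (432,282)). The other two are unmoved, and vase C is next.

Call:
carry_out --rows '[0.06,-0.0364,0.161,0,0,0.06,-0.0364,0.161,0,0,0.06,-0.0364,0.161,0,0,0.06,-0.0364,0.161,0,0,0.06,-0.0364,0.161,0.03,0,0.06,-0.0364,0.161,0.055,0,0.06,-0.0364,0.161,0.075,0,0.06,-0.0364,0.161,0.075,0,0.06,-0.0364,0.161,0.075,0,0.06,-0.0364,0.161,0.075,0]'

```text
time_s: 7.53
eef_pos: [0.4899, -0.2839, 0.1812]
tool_rot: [[0.954, 0.3, 0.001], [0.3, -0.954, -0.001], [0.001, 0.001, -1.0]]
contact_force: [0.2, -0.6, 0.1]
finger_gap: 0.0601
grasp_force: 0.0
```

Run:
```python
from h import *
a=17.45; u=np.array([np.cos(np.radians(a)),np.sin(np.radians(a))])
go([*(np.array([.4858,-.2894])+.003*u),.118],a)
```

```text
shift [-0.0026  0.004   0.0632] roll 0.0 now [ 0.4899 -0.2839  0.1812] ang 17.5 q6 2.05 t 7.5333 gap 0.0601 gf 0.0 F [ 0.1973 -0.561   0.0828]
```

Call:
carry_out --rows '[0.06,-0.0026,0.004,0.03,0,0.06,-0.0026,0.004,0.063,0,0.06,-0.0026,0.004,0.063,0,0.06,-0.0026,0.004,0.063,0,0.01,-0.0026,0.004,0.063,0,0.01,-0.0026,0.004,0.063,0,0.01,-0.0026,0.004,0.063,0,0.01,-0.0026,0.004,0.063,0,0.01,-0.0026,0.004,0.063,0,0.01,-0.0026,0.004,0.063,0,0.01,-0.0026,0.004,0.063,0,0.01,-0.0026,0.004,0.063,0]'

```text
time_s: 8.53
eef_pos: [0.4878, -0.2889, 0.1174]
tool_rot: [[0.954, 0.299, 0.0], [0.299, -0.954, -0.0], [0.0, 0.0, -1.0]]
contact_force: [-0.6, 0.4, 2.6]
finger_gap: 0.0219
grasp_force: 15.0
```

Run:
```python
from h import *
a=17.45; u=np.array([np.cos(np.radians(a)),np.sin(np.radians(a))])
go([*(pocket(1,1)+.003*u),.30],a)
```

```text
shift [ 0.2089 -0.2613 -0.1826] roll -0.1 now [ 0.4878 -0.2889  0.1174] ang 17.4 q6 2.06 t 8.5333 gap 0.0219 gf 14.969675838947296 F [-0.5589  0.4371  2.612 ]
```

Call:
carry_out --rows '[0.01,0,0,-0.04,0,0.01,0,0,-0.08,0,0.01,0,0,-0.12,0,0.01,0.012,-0.016,-0.155,0,0.01,0.034,-0.044,-0.175,0,0.01,0.06,-0.075,-0.18,0,0.01,0.084,-0.105,-0.18,0,0.01,0.108,-0.136,-0.18,0,0.01,0.132,-0.166,-0.18,0,0.01,0.156,-0.196,-0.18,0,0.01,0.18,-0.226,-0.18,0,0.01,0.2,-0.25,-0.18,0]'

```text
time_s: 9.53
eef_pos: [0.6042, 0.0121, 0.297]
tool_rot: [[0.954, 0.3, -0.0], [0.3, -0.954, 0.0], [-0.0, -0.0, -1.0]]
contact_force: [-0.2, -0.4, -0.9]
finger_gap: 0.0214
grasp_force: 15.0
```

Call:
carry_out --rows '[0.01,0.0089,-0.0113,0.01,0,0.01,0.0089,-0.0113,0.05,0,0.01,0.0089,-0.0113,0.09,0,0.01,0.0089,-0.0113,0.12,0,0.01,0.0089,-0.0113,0.12,0,0.01,0.0089,-0.0113,0.12,0]'

```text
time_s: 10.03
eef_pos: [0.6081, 0.0223, 0.176]
tool_rot: [[0.954, 0.299, -0.004], [0.299, -0.954, -0.002], [-0.004, 0.001, -1.0]]
contact_force: [0.1, 0.3, 0.3]
finger_gap: 0.0216
grasp_force: 15.0
```

Run:
```python
from h import *
a=17.45; u=np.array([np.cos(np.radians(a)),np.sin(np.radians(a))])
go([*(pocket(1,1)+.003*u),.098],a)
```

```text
shift [ 0.0014 -0.0004  0.078 ] roll -0.1 now [0.6081 0.0223 0.176 ] ang 17.4 q6 1.52 t 10.0333 gap 0.0216 gf 14.966269433498383 F [0.1194 0.3373 0.2523]
```

Call:
carry_out --rows '[0.01,0.0005,0,0.025,0,0.01,0.0005,0,0.045,0,0.01,0.0005,0,0.055,0,0.01,0.0005,0,0.062,0,0.01,0.0005,0,0.068,0,0.01,0.0005,0,0.073,0,0.01,0.0005,0,0.077,0,0.01,0.0005,0,0.079,0,0.01,0.0005,0,0.079,0,0.01,0.0005,0,0.079,0]'

```text
time_s: 10.87
eef_pos: [0.6096, 0.0232, 0.0985]
tool_rot: [[0.954, 0.299, 0.0], [0.299, -0.954, 0.0], [0.0, 0.0, -1.0]]
contact_force: [-1.5, -0.4, 0.6]
finger_gap: 0.0216
grasp_force: 15.0
```

Call:
carry_out --rows '[0.042,0,0,0,0,0.042,0,0,0,0,0.042,0,0,0,0,0.042,0,0,0,0,0.042,0,0,-0.03,0,0.042,0,0,-0.06,0,0.06,0,0,-0.1,7,0.06,0,0.03,-0.14,14,0.06,-0.02,0.07,-0.14,21,0.06,-0.04,0.11,-0.14,28,0.06,-0.06,0.15,-0.14,35,0.06,-0.07,0.17,-0.14,42]'

```text
time_s: 11.87
eef_pos: [0.5928, -0.162, 0.2389]
tool_rot: [[0.907, -0.422, 0.001], [-0.422, -0.907, 0.0], [0.001, -0.0, -1.0]]
contact_force: [1.0, -0.5, -0.6]
finger_gap: 0.06
grasp_force: 0.0
```

Run:
```python
from h import *
o=find('A'); b=o['A']; a=-52.45; u=np.array([np.cos(np.radians(a)),np.sin(np.radians(a))])
go([*(b[:2]+.003*u),.20],a)
S=cap('scene'); cv2.imwrite('pics/p3.png',cv2.resize(S['color'][120:330,190:430],None,fx=2.5,fy=2.5))
```

```text
A [ 0.5924 -0.3201  0.1266] res 0.001 q 0.64 0.63
shift [0.0692 0.1422 0.0384] roll 27.3 now [ 0.5921 -0.1644  0.2384] ang -25.1 q6 1.08 t 11.9667 gap 0.0598 gf 0.0 F [ 0.173  -0.254  -0.2918]
```

View pics/p3.png

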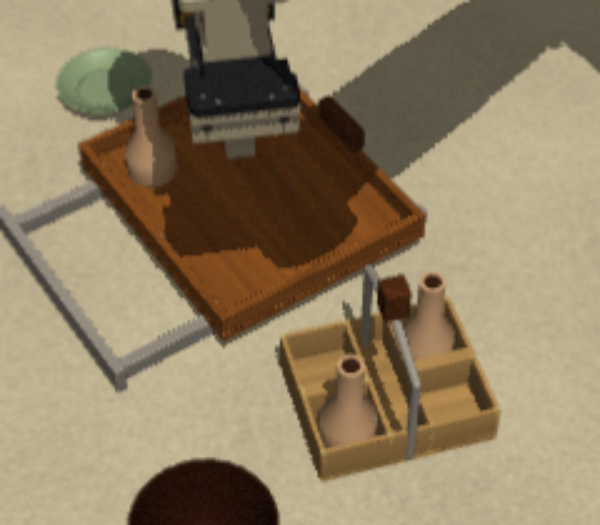

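Two vases are in and A still stands in place (crop (144,93)). Fetching A.

Call:
carry_out --rows '[0.06,0.069,0.142,0,27.3,0.06,0.069,0.142,0,27.3,0.06,0.069,0.142,0,27.3,0.06,0.069,0.142,0,27.3,0.06,0.069,0.142,0.03,27.3,0.06,0.069,0.142,0.055,27.3,0.06,0.069,0.142,0.055,27.3,0.06,0.069,0.142,0.055,27.3,0.06,0.069,0.142,0.055,27.3]'

```text
time_s: 12.77
eef_pos: [0.5981, -0.3174, 0.1847]
tool_rot: [[0.619, -0.786, 0.001], [-0.786, -0.619, -0.001], [0.002, -0.0, -1.0]]
contact_force: [1.4, -0.1, 0.8]
finger_gap: 0.06
grasp_force: 0.0
```

Run:
```python
from h import *
a=-52.45; u=np.array([np.cos(np.radians(a)),np.sin(np.radians(a))])
S=cap('scene'); t=CS['scene']['color'][151:166,240:255]; m=cv2.matchTemplate(S['color'][130:190,220:280],t,5); print(cv2.minMaxLoc(m))
go([*(np.array([.5924,-.3201])+.003*u),.118],a)
```

```text
(-0.6191696524620056, 0.809127688407898, (23, 35), (20, 21))
shift [0.0012 0.0064 0.0673] roll 0.7 now [ 0.5984 -0.3174  0.1853] ang -51.8 q6 0.87 t 12.8167 gap 0.0598 gf 0.0 F [0.0153 0.2142 1.2225]
```

Call:
carry_out --rows '[0.06,0.0012,0.0064,0.03,0.6,0.06,0.0012,0.0064,0.067,0.6,0.06,0.0012,0.0064,0.067,0.6,0.06,0.0012,0.0064,0.067,0.6,0.01,0.0012,0.0064,0.067,0.6,0.01,0.0012,0.0064,0.067,0.6,0.01,0.0012,0.0064,0.067,0.6,0.01,0.0012,0.0064,0.067,0.6,0.01,0.0012,0.0064,0.067,0.6,0.01,0.0012,0.0064,0.067,0.6,0.01,0.0012,0.0064,0.067,0.6,0.01,0.0012,0.0064,0.067,0.6]'

```text
time_s: 13.82
eef_pos: [0.593, -0.3229, 0.1166]
tool_rot: [[0.609, -0.793, 0.001], [-0.793, -0.609, -0.0], [0.001, -0.0, -1.0]]
contact_force: [-0.1, 0.0, 2.1]
finger_gap: 0.022
grasp_force: 15.0
```

Run:
```python
from h import *
a=-52.45; u=np.array([np.cos(np.radians(a)),np.sin(np.radians(a))])
go([*(pocket(1,-1)+.003*u),.30],a)
```

```text
shift [-0.2252 -0.1672 -0.1835] roll -0.1 now [ 0.593  -0.3229  0.1166] ang -52.5 q6 0.86 t 13.8167 gap 0.022 gf 15.000374168157578 F [-0.1152  0.0174  2.0519]
```

Call:
carry_out --rows '[0.01,0,0,-0.04,0,0.01,0,0,-0.08,0,0.01,0,0,-0.12,0,0.01,-0.02,-0.015,-0.15,0,0.01,-0.05,-0.037,-0.16,0,0.01,-0.08,-0.059,-0.16,0,0.01,-0.11,-0.082,-0.16,0,0.01,-0.14,-0.104,-0.16,0,0.01,-0.17,-0.126,-0.16,0,0.01,-0.2,-0.149,-0.16,0,0.01,-0.22,-0.163,-0.16,0,0.01,-0.2252,-0.1672,-0.16,0]'

```text
time_s: 14.82
eef_pos: [0.588, -0.0389, 0.2762]
tool_rot: [[0.611, -0.792, 0.0], [-0.792, -0.611, 0.001], [-0.0, -0.0, -1.0]]
contact_force: [-0.0, 0.5, 0.7]
finger_gap: 0.0216
grasp_force: 15.0
```

Call:
carry_out --rows '[0.01,0,0,0.01,0,0.01,0,0,0.05,0,0.01,0,0,0.09,0,0.01,0,0,0.1,0,0.01,0,0,0.1,0,0.01,0,0,0.1,0]'

```text
time_s: 15.32
eef_pos: [0.5888, -0.0433, 0.1767]
tool_rot: [[0.608, -0.794, -0.001], [-0.794, -0.608, -0.001], [0.0, 0.001, -1.0]]
contact_force: [0.4, 0.0, 1.5]
finger_gap: 0.0218
grasp_force: 15.0
```

Run:
```python
from h import *
a=-52.45; u=np.array([np.cos(np.radians(a)),np.sin(np.radians(a))])
go([*(pocket(1,-1)+.003*u),.097],a)
```

```text
shift [-0.001  -0.0004  0.0797] roll -0.1 now [ 0.5888 -0.0433  0.1767] ang -52.5 q6 0.4 t 15.3167 gap 0.0218 gf 14.999471604824066 F [0.3863 0.0084 1.5216]
```

Call:
carry_out --rows '[0.01,-0.0005,-0.0003,0.025,0,0.01,-0.0005,-0.0003,0.045,0,0.01,-0.0005,-0.0003,0.055,0,0.01,-0.0005,-0.0003,0.062,0,0.01,-0.0005,-0.0003,0.068,0,0.01,-0.0005,-0.0003,0.073,0,0.01,-0.0005,-0.0003,0.077,0,0.01,-0.0005,-0.0003,0.08,0,0.01,-0.0005,-0.0003,0.08,0,0.01,-0.0005,-0.0003,0.08,0]'

```text
time_s: 16.15
eef_pos: [0.5885, -0.0417, 0.0966]
tool_rot: [[0.609, -0.793, 0.001], [-0.793, -0.609, 0.0], [0.0, -0.001, -1.0]]
contact_force: [0.5, 0.9, -1.0]
finger_gap: 0.0217
grasp_force: 15.0
```

Call:
carry_out --rows '[0.042,0,0,0,0,0.042,0,0,0,0,0.042,0,0,0,0,0.042,0,0,0,0,0.042,0,0,-0.03,0,0.042,0,0,-0.06,0,0.06,0,0,-0.1,0,0.06,0.006,0.03,-0.14,-7,0.06,0.014,0.07,-0.16,-14,0.06,0.022,0.11,-0.17,-21,0.06,0.03,0.15,-0.18,-28,0.06,0.038,0.19,-0.19,-35]'

```text
time_s: 17.15
eef_pos: [0.4672, -0.1794, 0.2843]
tool_rot: [[0.956, -0.294, 0.001], [-0.294, -0.956, 0.0], [0.001, -0.0, -1.0]]
contact_force: [0.9, -0.1, 0.2]
finger_gap: 0.0598
grasp_force: 0.0
```

Run:
```python
from h import *
S,T=cap('scene'),cap('top'); pickle.dump({'scene':S,'top':T},open('c1.pkl','wb'))
f=lambda c,x,y,w,h:cv2.convertScaleAbs(cv2.resize(c['color'][y:y+h,x:x+w],None,fx=4,fy=4,interpolation=cv2.INTER_CUBIC),alpha=1.4)
cv2.imwrite('pics/p4.png',np.hstack([f(S,295,205,100,110),f(T,260,215,100,110)]))
go([.5525,.005,.25],-17.5)
```

```text
shift [ 0.0273 -0.2037  0.036 ] roll 0.2 now [ 0.4659 -0.1814  0.2858] ang -17.3 q6 1.25 t 17.25 gap 0.0599 gf 0.0 F [ 0.9965 -0.0093 -0.5991]
```

View pics/p4.png

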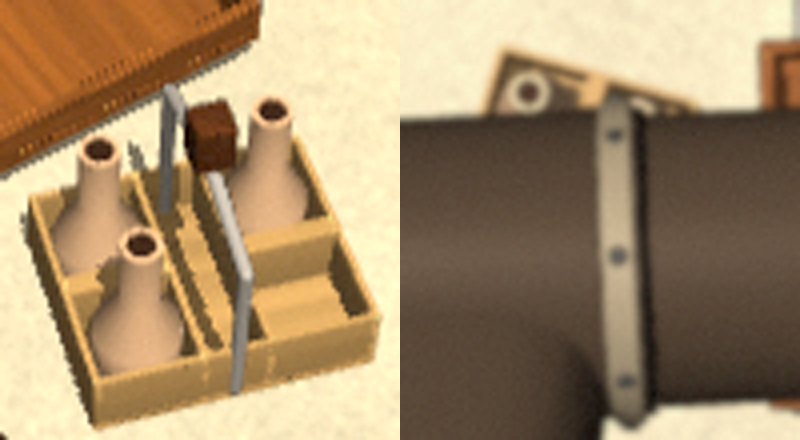

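All three vases stand upright in their pockets, the empty one being right-front at crop (310,310), and the carrier has not shifted. Now the grip block.

Call:
carry_out --rows '[0.06,0.027,-0.204,0.036,0,0.06,0.027,-0.204,0.036,0,0.06,0.027,-0.204,0.036,0,0.06,0.027,-0.204,0.036,0,0.06,0.027,-0.204,0.036,0,0.06,0.027,-0.204,0.036,0,0.06,0.027,-0.204,0.036,0,0.06,0.027,-0.204,0.05,0,0.06,0.027,-0.204,0.07,0,0.06,0.027,-0.204,0.09,0,0.06,0.027,-0.204,0.09,0,0.06,0.027,-0.204,0.09,0]'

```text
time_s: 18.25
eef_pos: [0.5549, 0.0069, 0.1931]
tool_rot: [[0.953, -0.302, -0.002], [-0.302, -0.953, -0.001], [-0.001, 0.001, -1.0]]
contact_force: [-0.2, 0.3, 0.8]
finger_gap: 0.06
grasp_force: 0.0
```

Run:
```python
from h import *
go([.5525,.005,.147],-17.5)
```

```text
shift [-0.0017  0.0025  0.0461] roll -0.1 now [0.5549 0.0069 0.1931] ang -17.6 q6 0.9 t 18.25 gap 0.06 gf 0.0 F [-0.1677  0.3401  0.8072]
```

Call:
carry_out --rows '[0.06,-0.0017,0.0025,0.02,0,0.06,-0.0017,0.0025,0.04,0,0.06,-0.0017,0.0025,0.046,0,0.06,-0.0017,0.0025,0.046,0,0.01,-0.0017,0.0025,0.046,0,0.01,-0.0017,0.0025,0.046,0,0.01,-0.0017,0.0025,0.046,0,0.01,-0.0017,0.0025,0.046,0,0.01,-0.0017,0.0025,0.046,0,0.01,-0.0017,0.0025,0.046,0,0.01,-0.0017,0.0025,0.046,0,0.01,-0.0017,0.0025,0.046,0]' --grip_force 40

```text
time_s: 19.25
eef_pos: [0.5532, 0.006, 0.1474]
tool_rot: [[0.954, -0.301, 0.0], [-0.301, -0.954, -0.0], [0.0, 0.0, -1.0]]
contact_force: [-0.9, -0.6, 2.3]
finger_gap: 0.022
grasp_force: 40.0
```

Call:
carry_out --rows '[0.01,0,0,-0.005,0,0.01,0,0,-0.015,0,0.01,0,0,-0.03,0,0.01,0,0,-0.045,0,0.01,0,0,-0.06,0,0.01,0,0,-0.075,0,0.01,0,0,-0.09,0,0.01,0,0,-0.1,0,0.01,0,0,-0.105,0,0.01,0,0,-0.105,0]'

```text
time_s: 20.08
eef_pos: [0.5536, 0.0061, 0.2534]
tool_rot: [[0.954, -0.301, 0.002], [-0.301, -0.954, 0.001], [0.001, -0.001, -1.0]]
contact_force: [0.4, 1.3, -5.4]
finger_gap: 0.0217
grasp_force: 40.0
```

Run:
```python
from h import *
y=-11.6; d=np.array([-np.cos(np.radians(y)),-np.sin(np.radians(y))]); post=np.array([.6645,.307]); seat=post+.105*d
print('seat',seat, 'start', post+.205*d); go([*(post+.205*d),.25],y); go([*seat,.25],y)
S=cap('scene'); cv2.imwrite('pics/p5.png',cv2.resize(S['color'][180:420,260:520],None,fx=2.3,fy=2.3))
```

```text
seat [0.5616 0.3281] start [0.4637 0.3482]
shift [-0.1886 -0.2992  0.0034] roll -5.9 now [0.5536 0.0061 0.2534] ang -17.5 q6 0.9 t 20.0833 gap 0.0217 gf 39.951000809669495 F [ 0.4155  1.3479 -5.4301]
shift [-0.0892 -0.3095  0.0036] roll -5.9 now [0.5536 0.0061 0.2534] ang -17.5 q6 0.9 t 20.0833 gap 0.0217 gf 39.951000809669495 F [ 0.4155  1.3479 -5.4301]
```

View pics/p5.png

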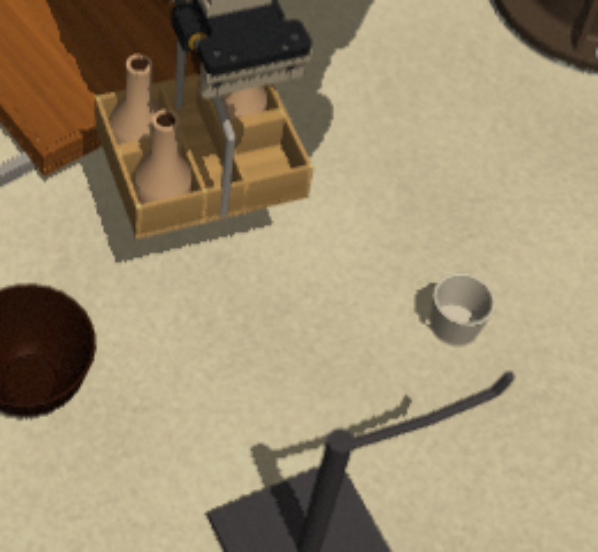

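The carrier hangs level in the grip and the wrist reads about 5.4 N down, as expected for carrier plus vases. Carrying it round outside the hook tip.

Call:
carry_out --rows '[0.01,-0.008,-0.0085,0,0,0.01,-0.022,-0.0235,0,0,0.01,-0.04,-0.042,0,-0.5,0.01,-0.06,-0.063,0,-1,0.01,-0.08,-0.084,0,-1.5,0.01,-0.1,-0.105,0,-2,0.01,-0.12,-0.126,0,-2.5,0.01,-0.14,-0.147,0,-3,0.01,-0.158,-0.166,0,-4,0.01,-0.173,-0.182,0,-5,0.01,-0.183,-0.192,0,-5.5,0.01,-0.1875,-0.197,0,-5.9]'

```text
time_s: 21.13
eef_pos: [0.4321, 0.2518, 0.2512]
tool_rot: [[0.98, -0.199, -0.001], [-0.199, -0.98, -0.001], [-0.001, 0.001, -1.0]]
contact_force: [0.1, 0.6, -4.2]
finger_gap: 0.0219
grasp_force: 40.0
```

Run:
```python
from h import *
y=-11.6; d=np.array([-np.cos(np.radians(y)),-np.sin(np.radians(y))]); post=np.array([.6645,.307])
go([*(post+.235*d),.25],y);
```

```text
shift [-0.0183 -0.1009  0.0011] roll 0.1 now [0.4321 0.2518 0.2512] ang -11.5 q6 0.45 t 21.1333 gap 0.0219 gf 39.952388405799866 F [ 0.0525  0.5982 -4.1686]
```

Call:
carry_out --rows '[0.01,-0.003,-0.01,0,0,0.01,-0.006,-0.026,0,0,0.01,-0.01,-0.045,0,0,0.01,-0.014,-0.064,0,0,0.01,-0.018,-0.082,0,0,0.01,-0.018,-0.094,0,0,0.01,-0.018,-0.1,0,0,0.01,-0.018,-0.1,0,0,0.01,-0.018,-0.1,0,0,0.01,-0.018,-0.1,0,0]'

```text
time_s: 21.97
eef_pos: [0.4361, 0.3512, 0.2521]
tool_rot: [[0.979, -0.202, -0.0], [-0.202, -0.979, -0.001], [-0.0, 0.001, -1.0]]
contact_force: [-0.1, -1.0, -4.8]
finger_gap: 0.0216
grasp_force: 40.0
```

Run:
```python
from h import *
y=-11.6; d=np.array([-np.cos(np.radians(y)),-np.sin(np.radians(y))]); post=np.array([.6645,.307])
go([*(post+.107*d),.25],y)
S=cap('scene');cv2.imwrite('pics/p6.png',cv2.resize(S['color'][240:460,320:560],None,fx=2.5,fy=2.5))
```

```text
shift [ 0.1256 -0.0027  0.002 ] roll -0.0 now [0.4361 0.3512 0.2521] ang -11.6 q6 0.34 t 21.9667 gap 0.0216 gf 39.95075225830078 F [-0.1495 -0.9602 -4.8122]
```

View pics/p6.png

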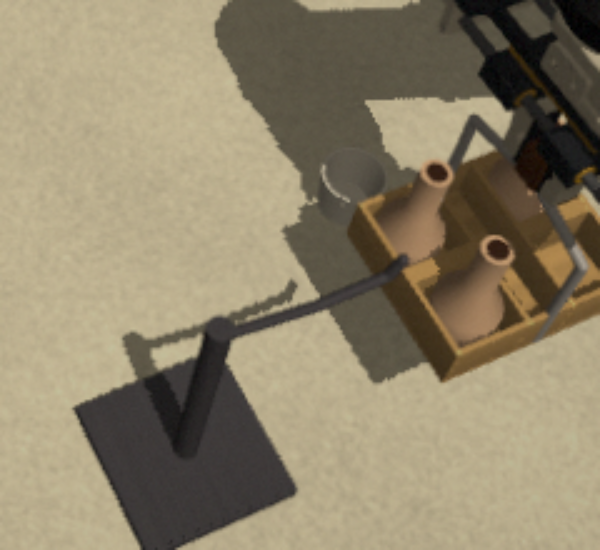

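The arm tip (crop (402,263)) points between the two front vases. Advancing along the arm.

Call:
carry_out --rows '[0.01,0.005,-0.002,0,0,0.01,0.015,-0.002,0,0,0.01,0.03,-0.002,0,0,0.01,0.045,-0.002,0,0,0.01,0.06,-0.002,0,0,0.01,0.076,-0.002,0,0,0.01,0.092,-0.002,0,0,0.01,0.106,-0.002,0,0,0.01,0.117,-0.002,0,0,0.01,0.123,-0.002,0,0,0.01,0.125,-0.002,0,0,0.01,0.125,-0.002,0,0]'

```text
time_s: 23.02
eef_pos: [0.5593, 0.3284, 0.2519]
tool_rot: [[0.979, -0.202, -0.0], [-0.202, -0.979, -0.0], [-0.0, 0.0, -1.0]]
contact_force: [-0.0, -0.4, -6.0]
finger_gap: 0.0221
grasp_force: 40.0
```

Run:
```python
from h import *
y=-11.6; d=np.array([-np.cos(np.radians(y)),-np.sin(np.radians(y))]); post=np.array([.6645,.307])
go([*(post+.105*d),.207],y)
S=cap('scene');cv2.imwrite('pics/p7.png',cv2.resize(S['color'][240:460,320:560],None,fx=2.5,fy=2.5))
```

```text
shift [ 0.0024 -0.0002  0.0449] roll -0.0 now [0.5593 0.3284 0.2519] ang -11.6 q6 0.54 t 23.0167 gap 0.0221 gf 39.950644969940186 F [-0.0456 -0.3852 -6.0281]
```

View pics/p7.png

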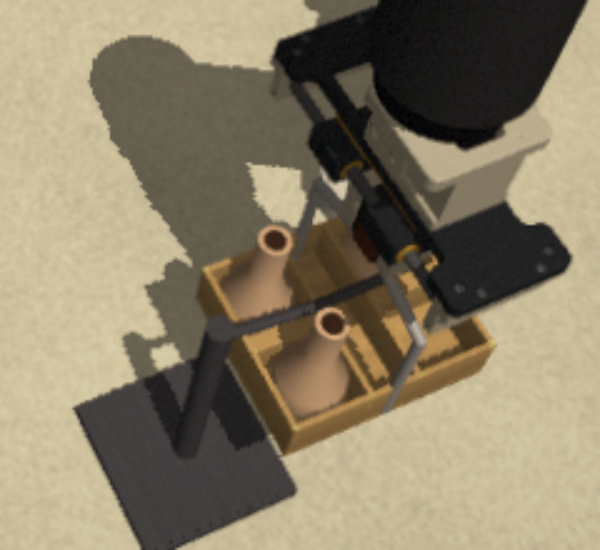

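The hook arm passes under the handle peak and between the two necks, and the box is clear of the post. Lowering onto the seat.

Call:
carry_out --rows '[0.01,0.001,0,0.004,0,0.01,0.001,0,0.01,0,0.01,0.001,0,0.017,0,0.01,0.001,0,0.024,0,0.01,0.001,0,0.03,0,0.01,0.001,0,0.035,0,0.01,0.001,0,0.038,0,0.01,0.001,0,0.04,0,0.01,0.001,0,0.042,0,0.01,0.001,0,0.042,0]'

```text
time_s: 23.9
eef_pos: [0.56, 0.3284, 0.2099]
tool_rot: [[0.98, -0.201, -0.0], [-0.201, -0.98, -0.0], [-0.0, 0.0, -1.0]]
contact_force: [0.2, 0.3, -6.6]
finger_gap: 0.0217
grasp_force: 40.0
```

Call:
carry_out --rows '[0.01,0,0,0.001,0,0.01,0,0,0.002,0,0.01,0,0,0.003,0,0.01,0,0,0.0035,0,0.01,0,0,0.0035,0,0.01,0,0,0.0035,0]'

```text
time_s: 24.4
eef_pos: [0.5603, 0.3286, 0.2075]
tool_rot: [[0.98, -0.201, 0.001], [-0.201, -0.98, 0.0], [0.001, -0.001, -1.0]]
contact_force: [-1.4, -1.2, 1.5]
finger_gap: 0.0218
grasp_force: 40.0
```

Call:
carry_out --rows '[0.022,0,0,0,0,0.023,0,0,0,0,0.024,0,0,0,0,0.026,0,0,0,0,0.03,0,0,0,0,0.036,0,0,0,0,0.044,0,0,0,0,0.05,0,0,0,0,0.05,0,0,0,0,0.05,0,0,0,0]' --grip_force 10

```text
time_s: 25.23
eef_pos: [0.56, 0.3285, 0.2067]
tool_rot: [[0.98, -0.201, 0.0], [-0.201, -0.98, 0.0], [0.0, -0.0, -1.0]]
contact_force: [-0.3, 0.2, -0.5]
finger_gap: 0.0494
grasp_force: 0.0
```

Call:
carry_out --rows '[0.05,0,0,-0.01,0,0.05,0,0,-0.03,0,0.05,0,0,-0.05,0,0.05,0,0,-0.08,0,0.05,0,0,-0.11,0,0.05,-0.03,0,-0.13,0,0.05,-0.06,0.02,-0.13,0,0.05,-0.09,0.05,-0.13,0,0.05,-0.1,0.09,-0.13,0,0.05,-0.1,0.13,-0.13,0,0.05,-0.1,0.17,-0.13,0,0.05,-0.1,0.17,-0.13,0]'

```text
time_s: 26.23
eef_pos: [0.4258, 0.1774, 0.3388]
tool_rot: [[0.979, -0.202, 0.002], [-0.202, -0.979, 0.002], [0.002, -0.002, -1.0]]
contact_force: [-0.7, -0.9, 0.5]
finger_gap: 0.05
grasp_force: 0.0
```

Run:
```python
from h import *
S,T=cap('scene'),cap('top'); go([.39,-.2445,.12],0)
f=lambda c,x,y,w,h,k:cv2.resize(c['color'][y:y+h,x:x+w],None,fx=k,fy=k)
cv2.imwrite('pics/p8.png',np.hstack([f(S,330,250,180,200,2.2),f(T,110,170,180,200,2.2)]))
cv2.imwrite('pics/t8.png',T['color'])
```

```text
shift [0.0489 0.4248 0.2175] roll -11.7 now [0.4276 0.1809 0.3385] ang -11.7 q6 0.54 t 26.3333 gap 0.0499 gf 0.0 F [ 1.2278  0.3485 -0.1572]
```

View pics/p8.png

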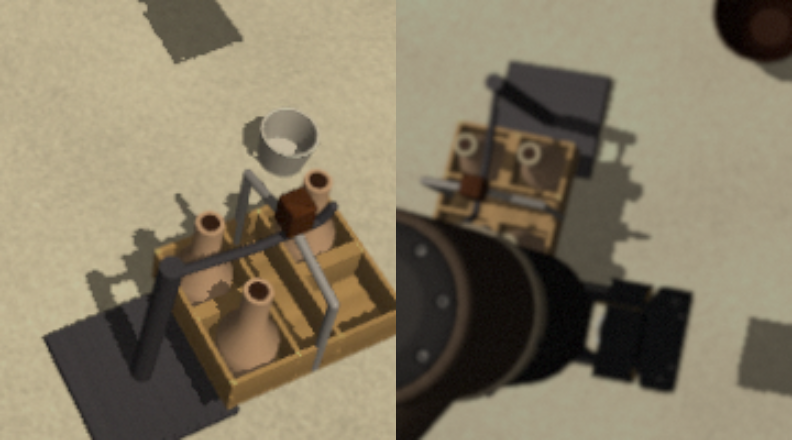

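The carrier hangs on the arm by its peak with all vases upright (eye under the grip block at crop (296,215)). Next, the tray.

Call:
carry_out --rows '[0.0,0.088,0.32,0.04,-11.7,0.0,0.088,0.32,0.04,-11.7,0.0,0.088,0.32,0.04,-11.7,0.0,0.088,0.32,0.04,-11.7,0.0,0.088,0.32,0.04,-11.7,0.0,0.088,0.32,0.04,-11.7,0.0,0.088,0.32,0.04,-11.7,0.0,0.088,0.32,0.04,-11.7,0.0,0.039,0.426,0.12,-11.7,0.0,0.039,0.426,0.12,-11.7,0.0,0.039,0.426,0.12,-11.7,0.0,0.039,0.426,0.12,-11.7]'

```text
time_s: 27.33
eef_pos: [0.3778, -0.2445, 0.2141]
tool_rot: [[1.0, 0.0, -0.004], [0.0, -1.0, 0.001], [-0.004, -0.001, -1.0]]
contact_force: [-1.1, -0.1, -1.2]
finger_gap: 0.0005
grasp_force: 0.0
```

Run:
```python
from h import *
S,T=cap('scene'),cap('top'); go([.38,-.2445,.073],0)
cv2.imwrite('pics/p9.png',np.hstack([cv2.resize(T['color'][170:345,320:500],None,fx=2.2,fy=2.2),cv2.resize(S['color'][250:425,330:510],None,fx=2.2,fy=2.2)]))
```

```text
shift [0.0023 0.0004 0.1416] roll -0.1 now [ 0.3783 -0.2442  0.2146] ang -0.1 q6 1.7 t 27.4333 gap 0.0006 gf 0.0 F [0.5999 0.1046 0.9856]
```

View pics/p9.png

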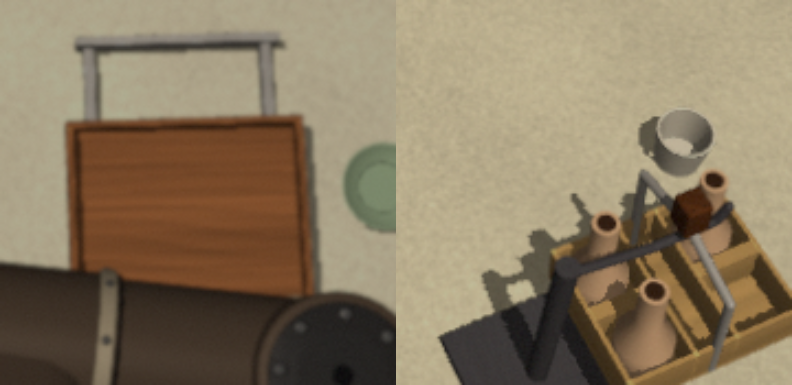

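The tray is empty with its stop well behind it, and the carrier still hangs. (That was the last picture.) Lowering in front of the pull.

Call:
carry_out --rows '[0.0,0.002,0,0.04,0,0.0,0.002,0,0.08,0,0.0,0.002,0,0.12,0,0.0,0.002,0,0.141,0,0.0,0.002,0,0.141,0,0.0,0.002,0,0.141,0]'

```text
time_s: 27.93
eef_pos: [0.3832, -0.2428, 0.0756]
tool_rot: [[1.0, 0.003, -0.002], [0.003, -1.0, -0.0], [-0.002, 0.0, -1.0]]
contact_force: [0.8, -0.8, 1.3]
finger_gap: 0.0002
grasp_force: 0.0
```

Call:
carry_out --rows '[0.0,0.01,0,0,0,0.0,0.02,0,0,0,0.0,0.028,0,0,0,0.0,0.035,0,0,0,0.0,0.042,0,0,0,0.0,0.049,0,0,0,0.0,0.056,0,0,0,0.0,0.063,0,0,0,0.0,0.07,0,0,0,0.0,0.077,0,0,0,0.0,0.084,0,0,0,0.0,0.09,0,0,0]'

```text
time_s: 28.93
eef_pos: [0.4731, -0.243, 0.0757]
tool_rot: [[1.0, 0.002, 0.0], [0.002, -1.0, -0.0], [0.0, 0.0, -1.0]]
contact_force: [-2.6, -0.2, 0.8]
finger_gap: 0.0006
grasp_force: 1.0
```

Run:
```python
from h import *
print(atz(CS['top'],(402,189),.02))
T=cap('top')
# stop-bar and back wall rows along column ~400: brightness/red profile
for n,c in(('0',CS['top']),('1',T)):
    col=c['color'][175:240,395:410].astype(int).mean(1); rd=col[:,2]-col[:,0]; print(n,rd.astype(int).tolist())
go([.5,-.2445,.073],0)
```

```text
[ 0.7341 -0.2489  0.02  ]
0 [30, 31, 30, 31, 30, 30, 30, 30, 30, 28, 23, 17, 14, 13, 10, 6, 8, 14, 21, 27, 30, 30, 30, 30, 30, 30, 31, 30, 30, 30, 30, 31, 30, 30, 30, 29, 30, 30, 30, 30, 30, 30, 30, 30, 30, 30, 30, 32, 39, 51, 58, 49, 36, 40, 55, 63, 65, 65, 64, 64, 65, 67, 68, 68, 67]
1 [36, 36, 36, 36, 36, 36, 36, 36, 36, 33, 27, 20, 17, 15, 11, 7, 9, 17, 26, 32, 35, 38, 47, 64, 71, 57, 40, 46, 64, 74, 78, 77, 76, 76, 76, 79, 80, 79, 79, 79, 80, 80, 78, 75, 74, 76, 78, 77, 77, 78, 80, 81, 81, 81, 80, 79, 79, 81, 83, 87, 87, 85, 82, 81, 83]
shift [0.0256 0.0015 0.0028] roll 0.1 now [ 0.4744 -0.243   0.0758] ang 0.1 q6 1.68 t 28.9833 gap 0.0008 gf 0.0 F [ 1.9748 -0.115   0.8411]
```

Call:
carry_out --rows '[0.0,0.003,0,0,0,0.0,0.006,0,0,0,0.0,0.009,0,0,0,0.0,0.011,0,0,0,0.0,0.011,0,0,0]'

```text
time_s: 29.4
eef_pos: [0.4837, -0.2429, 0.0756]
tool_rot: [[1.0, 0.002, 0.0], [0.002, -1.0, 0.0], [0.0, -0.0, -1.0]]
contact_force: [-0.6, 0.3, -0.3]
finger_gap: 0.0002
grasp_force: 0.1
```

Call:
carry_out --rows '[0.0,0.002,0,0,0,0.0,0.004,0,0,0,0.0,0.004,0,0,0]'

```text
time_s: 29.65
eef_pos: [0.4877, -0.2429, 0.0757]
tool_rot: [[1.0, 0.002, 0.0], [0.002, -1.0, 0.0], [0.0, -0.0, -1.0]]
contact_force: [-0.8, 0.3, -0.5]
finger_gap: 0.0005
grasp_force: 0.3
```

Call:
carry_out --rows '[0.0,0.002,0,0,0,0.0,0.004,0,0,0,0.0,0.004,0,0,0]'

```text
time_s: 29.9
eef_pos: [0.4918, -0.2429, 0.0757]
tool_rot: [[1.0, 0.002, 0.0], [0.002, -1.0, -0.0], [0.0, 0.0, -1.0]]
contact_force: [-0.1, -0.3, 0.2]
finger_gap: 0.0007
grasp_force: 0.3
```

Run:
```python
from h import *
T=cap('top'); col=T['color'][175:240,395:410].astype(int).mean(1); print((col[:,2]-col[:,0]).astype(int).tolist()[:45]); print(ctrl.observe()['contact_force'])
```

```text
[36, 36, 36, 36, 36, 36, 36, 36, 36, 34, 27, 20, 17, 17, 26, 52, 70, 62, 45, 37, 47, 65, 75, 78, 77, 77, 76, 79, 80, 81, 80, 79, 80, 81, 79, 77, 75, 76, 78, 78, 77, 78, 80, 81, 82]
[-0.1065  0.7088 -0.6555]
```

Call:
carry_out --rows '[0.0,0.002,0,0,0,0.0,0.004,0,0,0,0.0,0.006,0,0,0,0.0,0.006,0,0,0]'

```text
time_s: 30.28
eef_pos: [0.4961, -0.2429, 0.0756]
tool_rot: [[1.0, 0.001, -0.003], [0.001, -1.0, 0.0], [-0.003, -0.0, -1.0]]
contact_force: [-5.9, -0.5, 5.3]
finger_gap: 0.0009
grasp_force: 2.8
```

Call:
carry_out --rows '[0.0,0.001,0,0,0,0.0,0.003,0,0,0,0.0,0.004,0,0,0,0.0,0.004,0,0,0]'

```text
time_s: 30.62
eef_pos: [0.4962, -0.2429, 0.0753]
tool_rot: [[1.0, 0.001, -0.01], [0.001, -1.0, 0.001], [-0.01, -0.001, -1.0]]
contact_force: [-16.4, 0.7, 14.6]
finger_gap: 0.0004
grasp_force: 8.4
```

The stop is reached: 16 N with no further motion. Backing off.

Call:
carry_out --rows '[0.0,-0.02,0,0,0,0.0,-0.05,0,0,0,0.0,-0.06,0,-0.03,0,0.0,-0.06,0,-0.07,0,0.0,-0.06,0,-0.11,0,0.0,-0.06,0,-0.15,0,0.0,-0.06,0,-0.19,0,0.0,-0.06,0,-0.19,0,0.0,-0.06,0,-0.19,0,0.0,-0.06,0,-0.19,0]'

```text
time_s: 31.45
eef_pos: [0.4415, -0.2428, 0.2659]
tool_rot: [[1.0, 0.002, 0.001], [0.002, -1.0, 0.0], [0.001, -0.0, -1.0]]
contact_force: [-0.0, 0.0, 0.1]
finger_gap: 0.0005
grasp_force: 0.0
```

Run:
```python
from h import *
T,S=cap('top'),cap('scene'); col=T['color'][175:240,395:410].astype(int).mean(1); print((col[:,2]-col[:,0]).astype(int).tolist()[:25])
ref=cv2.imread('pics/p9.png')[:,396:]; now=cv2.resize(S['color'][250:425,330:510],None,fx=2.2,fy=2.2)
print('carrier/cup region diff',cv2.absdiff(ref,now).mean(),cv2.absdiff(ref,now).max())
for n,(x,y,w,h) in {'bowl':(235,300,70,65),'dish':(208,135,50,35)}.items(): print(n,cv2.absdiff(S['color'],CS['scene']['color'])[y:y+h,x:x+w].mean())
# front/back edges of tray in scene/top: reprojected home check
s=ctrl.observe(); print(s['eef_pos'],s['contact_force'],s['time_s'],s['qvel'])
```

```text
[37, 37, 37, 37, 37, 37, 37, 37, 37, 35, 28, 21, 25, 46, 69, 73, 57, 40, 47, 65, 76, 80, 80, 78, 79]
carrier/cup region diff 1.0821658139839958 69
bowl 6.7854212454212455
dish 12.374857142857143
[ 0.4409 -0.2428  0.2646] [-0.8388  0.2604 -1.3246] 31.55 [-0.0003  0.0097 -0.0024  0.0013 -0.0027 -0.    ]
```

```bash
python3 -c "
from bench import ctrl
print(ctrl.close_job())"
```

```text
the job is handed in; nothing more can be done
None
```

I handed the job in at 31.6 s of the 192 s limit. All three vases present were upright in their own pockets, the carrier was hanging on the hook, the empty tray was against its stop, and the bowl, cup and dish were never touched. No verdict came back.

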